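# Put the fuller fork tin in the holder

### The arm

A 7-joint arm with a two-finger parallel gripper is mounted at the origin on the work surface. World frame = base frame: x ahead of the robot, y to its left, z up, the work surface at z = 0. Lengths are in m, angles in rad, forces in N, time in s.
With the tool pointing down it reaches from about 0.35 to 0.9 m from the base axis. Payload 8.1 kg.
Tool frame: the origin (TCP) lies at the centre of the arm's flange, where the gripper is bolted on; the fingertips stand 178 mm ahead of it and the grasp point (between the pads) lies 159 mm ahead of it; y points along the fingers, z is the direction in which the jaws open and shut, and the axes are right-handed (so a half turn about y gives the same grasp; the last joint's range is limited). The gripper opens to 92 mm and grips with 3 to 60 N. Pads are 19 mm wide; open, the fingers measure 130 mm over their backs; the gripper's body (75 mm by 190 mm) begins 47 mm behind the grasp point.
Start: joints at [1.05, 0.434, 0.025, 1.573, -0.012, 1.134, -0.075], TCP at [0.254, -0.571, 0.405] pointing down, gripper open.
Joint ranges: [-2.62, 2.62], [-0.44, 2.09], [-1.27, 1.32], [0.08, 2.57], [-1.32, 4.46], [0.12, 2], [-2.74, 2.74]. Speed limits (rad/s): [2.22, 2.22, 3.01, 3.01, 3.14, 3.14, 3.14].

### API

Orientations are given as a rotation vector (axis times angle).
In Python, from cell import manip, vision, spotter gives the robot as it stands. The module is installed in compiled form; this text tells all that it offers.
- The arm moves only by the shell command python3 -m crank 'ROWS' [OPENING] [FORCE]. ROWS is JSON, a list that holds one entry, the list of rows, each a list of 6 numbers: the shift along the world's x, y, z normalised to -1 to 1, where 1 is 6 cm, then the turn, a rotation vector about the world's x, y, z normalised to -1 to 1, where 1 is 10 degrees. A call has 1 to 12 rows; each row shifts and turns the commanded pose from where the row before left it; what a row does not reach is not made up. A row lasts 1/8 s, in which the tool goes at most 62.5 mm and 10.7 degrees, less where a joint would pass 70% of its speed; a pose out of reach is approached as far as the arm can. A call with a number of a shift or a turn outside -1 to 1 is refused whole. A call with a gripper value outside its range is refused whole. OPENING is the closure, from 0 (fully open) to 1 (shut), set as the call begins (- or left out, the last holds). The fingers move at their own pace and stop on an object; FORCE is the grip in N (left out, the last holds). Time passes only in rows, so rows that do not move let the fingers close. It gives the time, the measured TCP pose, the force and the opening at its end, in the units of the state.
- manip.observe(): the state, without advancing time (a new reading comes with each control period).
- vision.grab_frame(name): name is "side" or "top"; returns the picture (400x640x3 uint8, red, green, blue); there is no depth.
- vision.camera_params(name): a dict with "fov_y" (degrees; the focal length in pixels is half the picture's height over the tangent of half this angle, whatever the lens; pixels are square), "cx", "cy" (the principal point, pixels), "R" (3x3) and "t" (3): a world point X has camera coordinates R X + t. Camera axes: x right, y down, z forward; pixel columns grow to the right and rows downward; lengths in m; the calibration is good to about 2 mm. A picture is of the moment at which its call begins. camera_params takes no time and is no camera call.
- manip.close_job(): hands the job in, once; it reports no verdict.
Trained networks look in the newest picture that a camera, given by its name, has taken for a name from the list of things; names that differ only in an ending like _2 or _b are one class to them, and where a whole thing is asked for, a point or a joint stands for the part that bears it (a point fixed in the world has none). Each returns a list of dicts, best first, with "confidence" (0 to 1); they miss things now and then, are a little off and sometimes report something else, mostly with a low value. They report only what shows in the picture. A call takes as long as a camera call. They do not tell look-alikes from the thing itself.
- spotter.find_in(camera, name): "pixel" ([column, row] in pixels, amid what is visible of it).
- spotter.place_of(camera, name): "pixel" ([column, row] in pixels: a listed point, or the origin of a listed thing).
The state is a dict: "time": time; "joint_pos": joint angles; "joint_velocities": joint speeds; "joint_torque": joint torques, N m; "tool_pos": TCP position; "tcp_rot": TCP orientation; "force": force on the tool from outside, world axes, zero at the start; "wrist_torque": the same for the moment, N m; "grip_width": finger opening in m.
Only numpy, scipy, OpenCV 4.12 (cv2) and the standard library are available. Lean on these libraries where they do the work, as an engineer would, in place of code of your own. Each camera call takes 0.05 s, during which the arm holds its last target.

### The job

One of the two closed tins on the cork mat is full of oyster forks, the other nearly empty, and only the weight tells which. Lift the blue-lidded tin well clear to feel its weight and stand it back on the mat, then lift the yellow-lidded one; press the heavier tin upright into the red sprung holder until it is fully home and bears firmly on the rubber pad at the bottom, but without forcing it (never pushing with more than 25 N), and leave the lighter one standing on the mat. Do not tip the tins or shift the other things on the table.

Things in the scene. Friction and masses are not known exactly. Their poses are not given: they have to be found in the camera images.
- tin_blue_mid (a point): Centre (half-way up) of the blue-lidded closed metal tin: square, 54 x 54 x 100 mm, sides along its x and y axes, z up when upright; the blue lid is the top 20 mm and flush with the sides. Bare metal below, with a white band from 29 to 51 mm above its underside. Loose, 0.2 to 0.55 kg, hidden contents slide up to about 2 mm inside. It stands on the mat at the start.
- tin_yellow_mid (a point): The same for the yellow-lidded tin: equal in size and shape, centre half-way up (50 mm above its underside). One tin is at least 0.13 kg heavier than the other; which of the two changes.
- mat_top (a point): Centre of the top face of the cork mat (170 mm along its x, 240 mm along its y, 3 mm thick, fixed), z up. The mat lies to the left or the right of the middle, the holder on the other side.
- holder_floor (a point): Centre of the floor of the square well in the red holder (fixed), z up; the floor is 5 mm above the table. Well 57 (x) by 59 mm (y) inside, sides along these axes; walls rise 25 mm above the floor and flare a few mm at the top on three sides. On the +x side there is a sprung clip (see holder). Fully home, a tin's underside is bears on this floor, its centre 50 mm above.
- pad: The black rubber pad, 2 mm thick, that is the floor of the well; origin at the centre of its underside, 3 mm above the table.
- mat: The cork mat itself; origin at the centre of its underside.
- holder: The red holder, base 110 x 90 mm, origin under the well's centre, on the table. Its steel clip reaches into the well from +x: a ramp, flush with the wall at the top and 5 mm in near the bottom, that gives way to +x. It wedges a tin against the -x wall (centre up to 1.5 mm to -x); a tin stops part-way under its own weight, needs about 3 to 10 N of push to bottom, then stays. Clip housing: to 63 mm at +x, below the wall top.
- tin_blue: The blue-lidded tin; origin at the centre of its underside.
- tin_yellow: The yellow-lidded tin; origin at the centre of its underside.
- lemon: Half lemon, 60 mm across, 35 mm high, lying flat side down on the mat between the tins; leave alone. Origin at its underside.
- knife: Oyster knife with black handle and short steel blade, 152 mm long along x, 25 mm high, on the table near the middle; leave alone. Origin where the blade meets the handle, at table height.
- ramekin: White ramekin, 72 mm across, 34 mm high; leave alone. Origin at its underside.
- plate_left: Round black plate of open oysters, 220 mm across, 30 mm high, front left; leave alone. Origin at its underside.
- plate_right: Round black plate of open oysters, 220 mm across, 30 mm high, front right; leave alone. Origin at its underside.
- tumbler: Glass tumbler, 68 mm across, 85 mm high, close in front of the robot; leave alone. Origin at its underside.
Things that resemble listed ones, but are neither listed nor needed, are in the scene too. What is shaped like the tin_blue but orange or purple is not meant. Leave any pink look-alike of the tin_yellow alone.

How it is judged:
On the way, in this order (a step that is already met when the one before it is completed fails the run):
1. the blue-lidded tin is lifted at least 20 mm clear of the mat while the yellow-lidded one stands on it (z of tin_blue_mid in the frame of mat_top above 0.07 m and z of tin_yellow_mid in the frame of mat_top between 0.047 and 0.053 m and x of tin_yellow_mid in the frame of mat_top between -0.085 and 0.085 m and y of tin_yellow_mid in the frame of mat_top between -0.12 and 0.12 m and angle between tin_yellow_mid's own z axis and vertical below 0.08 rad), for 0.2 s.
2. the yellow-lidded tin is lifted at least 20 mm clear of the mat while the blue-lidded one stands on it again (z of tin_yellow_mid in the frame of mat_top above 0.07 m and z of tin_blue_mid in the frame of mat_top between 0.047 and 0.053 m and x of tin_blue_mid in the frame of mat_top between -0.085 and 0.085 m and y of tin_blue_mid in the frame of mat_top between -0.12 and 0.12 m and angle between tin_blue_mid's own z axis and vertical below 0.08 rad), for 0.2 s.
3. the heavier tin is pressed fully home, bearing on the pad with over 3 N, while the lighter one stands on the mat ((((z of tin_blue_mid in the frame of holder_floor below 0.0513 m and horizontal distance between tin_blue_mid and holder_floor below 0.005 m and angle between tin_blue_mid's own z axis and vertical below 0.05 rad) and (z of tin_yellow_mid in the frame of mat_top between 0.047 and 0.053 m and x of tin_yellow_mid in the frame of mat_top between -0.085 and 0.085 m and y of tin_yellow_mid in the frame of mat_top between -0.12 and 0.12 m and angle between tin_yellow_mid's own z axis and vertical below 0.08 rad) and contact force between tin_yellow and mat between 1 and 3.4 N and contact force between tin_blue and pad above 3 N) or ((z of tin_yellow_mid in the frame of holder_floor below 0.0513 m and horizontal distance between tin_yellow_mid and holder_floor below 0.005 m and angle between tin_yellow_mid's own z axis and vertical below 0.05 rad) and (z of tin_blue_mid in the frame of mat_top between 0.047 and 0.053 m and x of tin_blue_mid in the frame of mat_top between -0.085 and 0.085 m and y of tin_blue_mid in the frame of mat_top between -0.12 and 0.12 m and angle between tin_blue_mid's own z axis and vertical below 0.08 rad) and contact force between tin_blue and mat between 1 and 3.4 N and contact force between tin_yellow and pad above 3 N))), for 0.1 s.
At the end, for the whole second after the job is handed in: The heavier tin is in the holder's well: underside on the rubber floor (within 1.3 mm), centre within 5 mm of the well's centre, tilt under 0.05 rad. The lighter tin stands upright on the mat (tilt under 0.08 rad, centre over the mat). Both are released ((((z of tin_blue_mid in the frame of holder_floor below 0.0513 m and horizontal distance between tin_blue_mid and holder_floor below 0.005 m and angle between tin_blue_mid's own z axis and vertical below 0.05 rad) and (z of tin_yellow_mid in the frame of mat_top between 0.047 and 0.053 m and x of tin_yellow_mid in the frame of mat_top between -0.085 and 0.085 m and y of tin_yellow_mid in the frame of mat_top between -0.12 and 0.12 m and angle between tin_yellow_mid's own z axis and vertical below 0.08 rad) and contact force between tin_yellow and mat between 1 and 3.4 N) or ((z of tin_yellow_mid in the frame of holder_floor below 0.0513 m and horizontal distance between tin_yellow_mid and holder_floor below 0.005 m and angle between tin_yellow_mid's own z axis and vertical below 0.05 rad) and (z of tin_blue_mid in the frame of mat_top between 0.047 and 0.053 m and x of tin_blue_mid in the frame of mat_top between -0.085 and 0.085 m and y of tin_blue_mid in the frame of mat_top between -0.12 and 0.12 m and angle between tin_blue_mid's own z axis and vertical below 0.08 rad) and contact force between tin_blue and mat between 1 and 3.4 N))); the robot touches nothing.
It fails at once if a tin is tipped more than 0.35 rad (angle between any of tin_blue_mid, tin_yellow_mid's own z axis and vertical above 0.35 rad).
It fails at once if a tin presses on the pad in the holder with more than 35 N (a 25 N push, its weight and a small bump) (contact force between any of tin_blue, tin_yellow and pad above 35 N).
It fails at once if a tin is jammed into the holder: all its contact forces there, clip and walls included, add up to more than 70 N (contact force between any of tin_blue, tin_yellow and holder above 70 N).
It fails at once if a bystander (lemon, knife, ramekin, plate or tumbler) is moved more than 20 mm (distance of any of lemon, knife, ramekin, plate_left, plate_right, tumbler from where it was at the start of the episode above 0.02 m).
It also fails if it takes over 72 s, if anything falls off the work surface, if the arm or the gripper's body presses on something with over 40 N, if the wrist force passes 120 N, or if a joint passes its speed limit or range.

## Working session

There is one attempt and no reset: what is moved stays moved. The work goes in short steps, Python scripts to look and compute and a shell command to move; the robot and the scene stay as the last step left them, time stands still between calls to the robot, and variables do not carry over. Pictures are saved under pics/ and viewed, and the job is handed in when it is done.

```bash
mkdir -p pics; ls; cat > h.py <<'E'
import numpy as np, cv2
from cell import manip, vision, spotter
from scipy.spatial.transform import Rotation as Ro
def ray(cam,px):
    p=vision.camera_params(cam); f=200/np.tan(np.radians(p['fov_y'])/2)
    R=np.array(p['R']);t=np.array(p['t'])
    d=R.T@np.array([(px[0]-p['cx'])/f,(px[1]-p['cy'])/f,1.0]); return -R.T@t,d
def at_z(cam,px,z):
    c,d=ray(cam,px); return c+d*(z-c[2])/d[2]
def proj(cam,X):
    p=vision.camera_params(cam); f=200/np.tan(np.radians(p['fov_y'])/2)
    c=np.array(p['R'])@np.array(X)+np.array(p['t']); return [f*c[0]/c[2]+p['cx'],f*c[1]/c[2]+p['cy']]
def save(cam,name):
    im=vision.grab_frame(cam); cv2.imwrite('pics/'+name,cv2.cvtColor(im,cv2.COLOR_RGB2BGR)); return im
E
python3 - <<'E'
from h import *
np.set_printoptions(precision=4,suppress=True)
s=manip.observe(); print({k:np.round(v,4) for k,v in s.items()})
for c in('top','side'):
    save(c,c+'0.png'); p=vision.camera_params(c); print(c,p)
Z={'tin_blue_mid':.053,'tin_yellow_mid':.053,'mat_top':.003,'holder_floor':.005,'lemon':.003,'knife':0,'ramekin':0}
for n,z in Z.items():
    for c in('top','side'):
        for d in spotter.place_of(c,n)[:4]: print(n,c,round(d['confidence'],2),np.round(d['pixel'],1),at_z(c,d['pixel'],z)[:2])
E
```

```text
pics
{'time': np.float64(0.0), 'joint_pos': array([ 1.0503,  0.4352,  0.025 ,  1.5741, -0.0116,  1.134 , -0.0751]), 'joint_velocities': array([ 0.0007,  0.0004, -0.0009, -0.    ,  0.0008,  0.0011,  0.0001]), 'joint_torque': array([ -0.0011, -66.7828,   0.9843, -31.4456,  -0.0606,   0.0428,
         0.0002]), 'tool_pos': array([ 0.2535, -0.571 ,  0.4039]), 'tcp_rot': array([-0.4226,  1.9928, -1.9897]), 'force': array([-0.3024, -0.2374,  0.0784]), 'wrist_torque': array([ 0.0437, -0.0503, -0.004 ]), 'grip_width': np.float64(0.0919)}
top {'fov_y': 48.742794877556115, 'cx': 328.2024662212438, 'cy': 197.38260324822525, 'R': array([[ 0.0134, -0.9999, -0.0094],
       [-0.9918, -0.0121, -0.1276],
       [ 0.1274,  0.0111, -0.9918]]), 't': array([0.0431, 0.4878, 1.3602])}
side {'fov_y': 49.86760203625563, 'cx': 323.91525611678446, 'cy': 200.32560599307146, 'R': array([[-0.7745, -0.6325, -0.0132],
       [-0.3877,  0.491 , -0.7802],
       [ 0.4999, -0.5991, -0.6254]]), 't': array([0.4027, 0.1895, 1.0936])}
tin_blue_mid top 0.94 [202.5 163.4] [0.5872 0.4456]
tin_blue_mid top 0.88 [249.3 160.1]
[... 489 characters left out ...]
1 -0.2879]
tin_yellow_mid side 0.67 [289.8 208.6] [0.5179 0.1552]
tin_yellow_mid side 0.29 [343.4 161.1] [ 0.5455 -0.1335]
mat_top top 0.92 [269.9 176.8] [0.5558 0.2395]
mat_top side 0.71 [264.8 229.3] [0.5544 0.2258]
holder_floor top 0.57 [400.9 169.4] [ 0.5847 -0.1842]
holder_floor side 0.75 [342.9 160.9] [ 0.5909 -0.1916]
lemon top 0.61 [272.1 190.6] [0.5107 0.231 ]
lemon top 0.33 [441.4 265.8] [ 0.2781 -0.3094]
lemon side 0.87 [273.1 239.3] [0.5067 0.2405]
lemon side 0.62 [341.7 163.2] [ 0.5872 -0.18  ]
knife top 0.86 [346.1 187. ] [ 0.5258 -0.0077]
knife side 0.79 [322.7 196.5] [0.523  0.0025]
knife side 0.59 [294.5 221. ] [0.5142 0.1438]
ramekin top 0.73 [346.1 134.5] [ 0.7001 -0.0063]
```

View pics/top0.png

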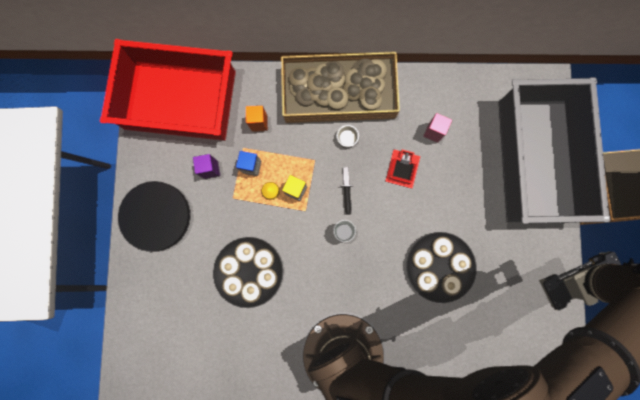

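View pics/side0.png

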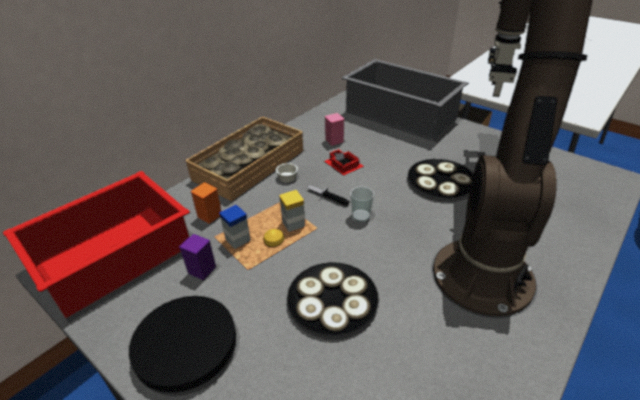

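```bash
python3 - <<'E'
import cv2
a=cv2.imread('pics/top0.png')[90:220,180:310]; b=cv2.imread('pics/side0.png')[160:290,170:320]
c=cv2.imread('pics/top0.png')[120:200,350:470]
cv2.imwrite('pics/c1.png',cv2.resize(a,None,fx=4.5,fy=4.5,interpolation=3))
cv2.imwrite('pics/c2.png',cv2.resize(b,None,fx=4.5,fy=4.5,interpolation=3))
cv2.imwrite('pics/c3.png',cv2.resize(c,None,fx=6,fy=6,interpolation=3))
E
```

```text
(no output)
```

View pics/c1.png

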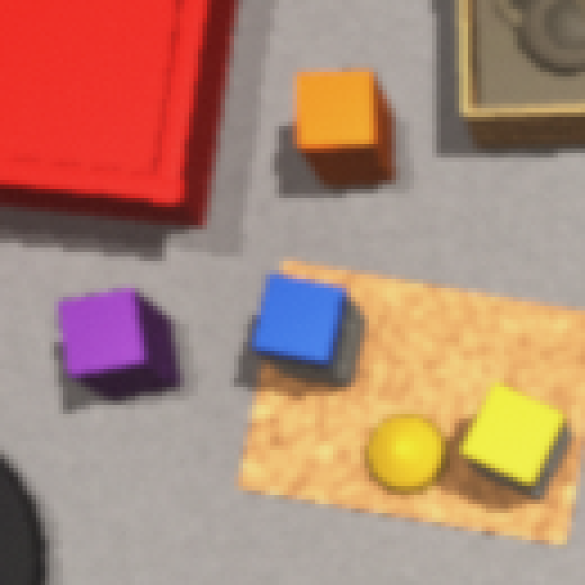

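View pics/c2.png

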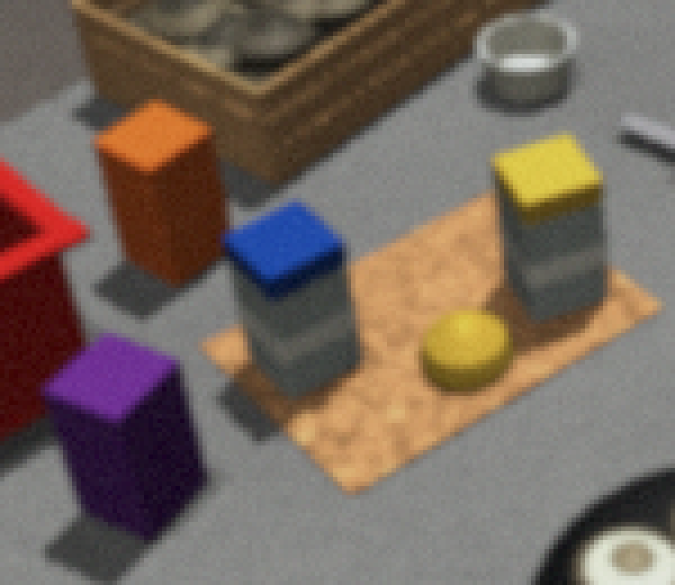

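View pics/c3.png

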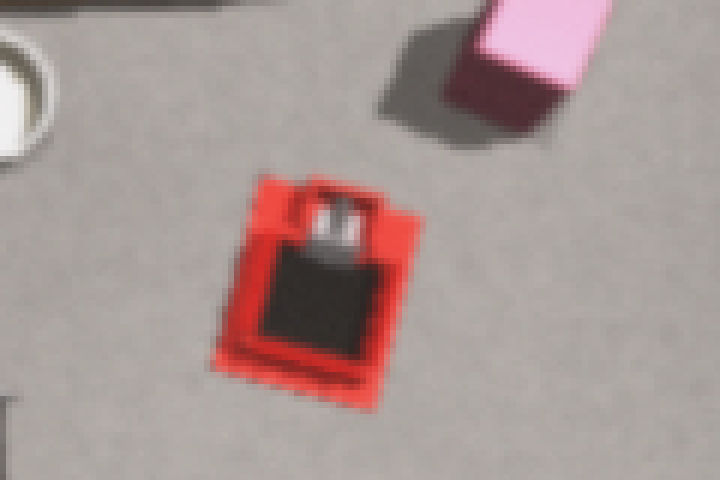

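Several things could be the tins. Blue class: (249,160) on the mat is the blue lid, while (257,115) is orange and (203,163) is purple. Yellow class: (293,188) on the mat is the yellow lid, and (436,127) is pink. The crops confirm that blue (249,160) and yellow (293,188) have metal bodies with a white band and stand on the mat. The holder is at (401,169), with its clip pointing away from the robot. Next I measure the poses to subpixel accuracy.

```bash
cat >> h.py <<'E'
def mask(im,lo,hi,roi,up=6):
    x0,y0,x1,y1=roi; c=cv2.resize(im[y0:y1,x0:x1],None,fx=up,fy=up,interpolation=cv2.INTER_CUBIC)
    m=cv2.inRange(cv2.cvtColor(c,cv2.COLOR_RGB2HSV),np.array(lo,np.uint8),np.array(hi,np.uint8)); 
    n,l,st,_=cv2.connectedComponentsWithStats(m); k=1+np.argmax(st[1:,4]); m=(l==k).astype(np.uint8)*255
    return m
def rect(cam,im,lo,hi,roi,z,up=6):
    m=mask(im,lo,hi,roi,up)
    cs,_=cv2.findContours(m,cv2.RETR_EXTERNAL,cv2.CHAIN_APPROX_NONE); c=max(cs,key=cv2.contourArea)[:,0].astype(float)
    px=(c+.5)/up-.5+np.array(roi[:2])
    W=np.array([at_z(cam,p,z)[:2] for p in px])
    r=cv2.minAreaRect((W*1000).astype(np.float32)); return r
E
python3 - <<'E'
from h import *
np.set_printoptions(precision=4,suppress=True)
t=cv2.cvtColor(cv2.imread('pics/top0.png'),cv2.COLOR_BGR2RGB)
s=cv2.cvtColor(cv2.imread('pics/side0.png'),cv2.COLOR_BGR2RGB)
for v in (110,130,150): print('B',rect('top',t,(100,120,v),(125,255,255),(230,145,265,185),.103))
for v in (140,170,190): print('Y',rect('top',t,(24,140,v),(36,255,255),(278,170,308,205),.103))
for v in (100,120,140): print('Bs',rect('side',s,(100,120,v),(125,255,255),(215,200,252,232),.103))
for v in (130,150,170): print('Ys',rect('side',s,(22,140,v),(36,255,255),(275,185,312,215),.103))
print('mat',rect('top',t,(8,60,120),(22,200,255),(225,140,320,218),.003))
print('hold',rect('top',t,(0,120,60),(6,255,255),(380,140,425,195),.003), rect('top',t,(0,120,60),(6,255,255),(380,140,425,195),.01))
print('pad',rect('top',t,(0,0,0),(180,255,75),(385,152,422,185),.005))
# full axis
R=Ro.from_rotvec(manip.observe()['tcp_rot']).as_matrix(); print(R)
E
```

```text
B ((586.5506591796875, 298.73699951171875), (55.916011810302734, 53.239707946777344), 78.6400146484375)
B ((587.227294921875, 299.01165771484375), (55.37972640991211, 52.45907211303711), 79.228759765625)
B ((587.69873046875, 299.3827819824219), (54.40372848510742, 51.562129974365234), 79.0776138305664)
Y ((511.25103759765625, 153.05392456054688), (56.33097457885742, 55.59355545043945), 65.71830749511719)
Y ((511.7537536621094, 153.11642456054688), (55.51604080200195, 54.883522033691406), 65.33134460449219)
Y ((512.1919555664062, 153.11557006835938), (54.86090087890625, 53.928958892822266), 65.71830749511719)
Bs ((581.3301391601562, 305.1998596191406), (53.18745422363281, 54.56894302368164), 78.96870422363281)
Bs ((582.0880737304688, 304.46893310546875), (52.125633239746094, 52.65766143798828), 79.44082641601562)Traceback (most recent call last):
  File "<stdin>", line 7, in <module>
  File "h.py", line 24, in rect
    W=np.array([at_z(cam,p,z)[:2] for p in px])
                ~~~~^^^^^^^^^
  File "h.py", line 9, in at_z
    c,d=ray(cam,px); return c+d*(z-c[2])/d[2]
        ~~~^^^^^^^^
  File "h.py", line 5, in ray
    p=vision.camera_params(cam); f=200/np.tan(np.radians(p['fov_y'])/2)
ValueError: time passes only in moves, steps and waits
```

```bash
sed -i 's/^from scipy.*/&\nimport functools\n@functools.lru_cache\ndef cp(c): return vision.camera_params(c)/; s/p=vision.camera_params(cam)/p=cp(cam)/' h.py
python3 - <<'E'
from h import *
np.set_printoptions(precision=4,suppress=True)
t=cv2.cvtColor(cv2.imread('pics/top0.png'),cv2.COLOR_BGR2RGB)
s=cv2.cvtColor(cv2.imread('pics/side0.png'),cv2.COLOR_BGR2RGB)
print({k:v for k,v in cp('top').items() if k not in 'Rt'}, cp('side').keys())
for c in('top','side'): print(ray(c,(320,200))[0])
for v in (90,105,140): print('Bs',rect('side',s,(100,120,v),(125,255,255),(215,200,252,232),.103))
for v in (130,150,170): print('Ys',rect('side',s,(22,140,v),(36,255,255),(275,185,312,215),.103))
print('mat',rect('top',t,(8,60,120),(22,200,255),(225,140,320,218),.003))
print('matS',rect('side',s,(8,60,120),(20,200,255),(210,190,320,270),.003))
for z in(.003,.01):print('hold',rect('top',t,(0,120,60),(6,255,255),(380,140,425,195),z))
print('pad',rect('top',t,(0,0,0),(180,255,75),(385,152,422,185),.005))
R=Ro.from_rotvec(manip.observe()['tcp_rot']).as_matrix(); print(R)
c=cv2.imread('pics/side0.png')[140:180,315:375]
cv2.imwrite('pics/c4.png',cv2.resize(c,None,fx=12,fy=12,interpolation=3))
E
```

```text
{'fov_y': 48.742794877556115, 'cx': 328.2024662212438, 'cy': 197.38260324822525} dict_keys(['fov_y', 'cx', 'cy', 'R', 't'])
[0.3098 0.0339 1.4117]
[-0.1614  0.8169  0.8371]
Bs ((580.7952880859375, 305.4845275878906), (53.53229522705078, 55.69906234741211), 78.92848205566406)
Bs ((581.4439086914062, 305.0048828125), (52.85101318359375, 54.28103256225586), 78.9824447631836)
Bs ((582.656005859375, 303.6666259765625), (50.779537200927734, 50.63920974731445), 79.5993881225586)
Ys ((504.35833740234375, 161.25900268554688), (53.39936828613281, 54.2255859375), 65.2177734375)
Ys ((504.8547058105469, 160.48663330078125), (52.40634536743164, 52.773555755615234), 65.37201690673828)
Ys ((505.4225769042969, 159.6272735595703), (51.27452087402344, 51.371665954589844), 65.91401672363281)
mat ((549.813720703125, 227.6373748779297), (244.37123107910156, 173.99819946289062), 80.8017807006836)
matS ((544.0369873046875, 231.46261596679688), (242.7418212890625, 174.62928771972656), 80.89675903320312)
hold ((591.7534790039062, -190.2843017578125), (89.93409729003906, 116.65713500976562), 75.71160125732422)
hold ((590.3526000976562, -189.17007446289062), (89.48719024658203, 116.0774154663086), 75.71160125732422)
pad ((583.930908203125, -191.09083557128906), (53.12361526489258, 49.70309829711914), 75.93434143066406)
[[-0.914  -0.      0.4057]
 [-0.4057 -0.0001 -0.914 ]
 [ 0.     -1.      0.    ]]
```

View pics/c4.png

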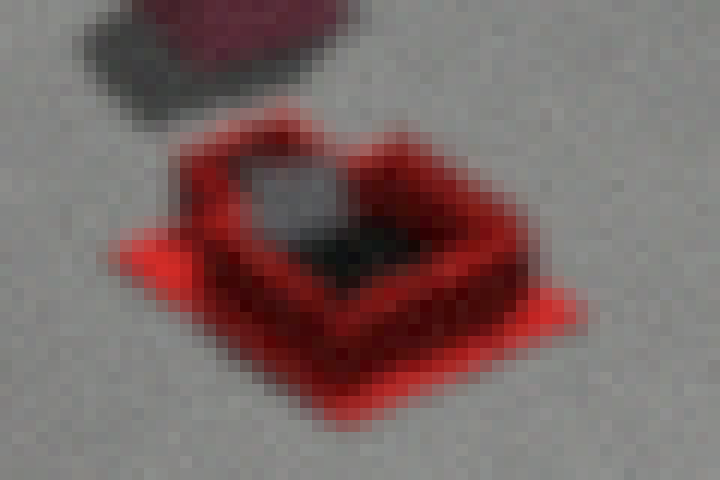

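```bash
python3 - <<'E'
from h import *
np.set_printoptions(precision=4,suppress=True)
for z in (.0,.003):
  f,l,r=[at_z('side',(315+p[0]/12-.5,140+p[1]/12-.5),z)[:2] for p in((345,427),(115,258),(585,312))]
  print(np.linalg.norm(l-f),np.linalg.norm(r-f),(l+r)/2, np.degrees(np.arctan2(*(l-f)[::-1])))
  f,l,r,q=[at_z('top',(350+p[0]/6-.5,120+p[1]/6-.5),z)[:2] for p in((212,370),(262,176),(377,411),(426,216))]
  print(np.linalg.norm(l-f),np.linalg.norm(r-f),(l+r)/2,(f+q)/2, np.degrees(np.arctan2(*(l-f)[::-1])))
s=manip.observe(); print(proj('top',s['tool_pos']),proj('side',s['tool_pos']))
g=s['tool_pos']-[0,0,.159]; print(proj('top',g),proj('side',g))
E
```

```text
0.10776730682198372 0.09028923261796445 [ 0.5849 -0.1873] -14.158610119159048
0.11076393606412968 0.09108960877135382 [ 0.5894 -0.1908] [ 0.5894 -0.1909] -14.370447138323824
0.10738110945325284 0.08996567007297704 [ 0.5822 -0.1837] -14.15861011915906
0.11052854649088922 0.09089603002273565 [ 0.5888 -0.1904] [ 0.5888 -0.1905] -14.37044713832384
[np.float64(603.4008127227987), np.float64(283.2791312896193)] [np.float64(508.6550907359117), np.float64(34.40461828412569)]
[np.float64(565.9946052742082), np.float64(279.2602597468357)] [np.float64(496.2572148377089), np.float64(83.99172543141361)]
```

```bash
python3 -m crank '[[[0.28,0.73,0,0,0,0.28],[0.28,0.73,0,0,0,0.28],[0.28,0.73,0,0,0,0.28],[0.28,0.73,0,0,0,0.28],[0.28,0.73,0,0,0,0.28],[0.28,0.73,0,0,0,0.28],[0.28,0.73,0,0,0,0.28],[0.28,0.73,0,0,0,0.28],[0.28,0.73,0,0,0,0.28],[0.28,0.73,0,0,0,0.28]]]' 0
```

```text
time: 2.05
tool_pos: [0.4219, -0.1318, 0.4051]
tcp_rot: [-0.818, 1.678, -1.679]
force: [0.5, -0.9, -0.2]
grip_width: 0.0915
```

```bash
python3 -m crank '[[[0.27,0.72,0,0,0,0.27],[0.27,0.72,0,0,0,0.27],[0.27,0.72,0,0,0,0.27],[0.27,0.72,0,0,0,0.27],[0.27,0.72,0,0,0,0.27],[0.27,0.72,0,0,0,0.27],[0.27,0.72,0,0,0,0.27],[0.27,0.72,0,0,0,0.27],[0.27,0.72,0,0,0,0.27],[0.27,0.72,0,0,0,0.27],[0,0,0,0,0,0],[0,0,0,0,0,0]]]'
python3 - <<'E'
from h import *
np.set_printoptions(precision=4,suppress=True)
s=manip.observe();R=Ro.from_rotvec(s['tcp_rot']).as_matrix();print(s['tool_pos'],R,np.degrees(np.arctan2(R[1,2],R[0,2])),s['force'])
save('top','t1.png');save('side','s1.png')
tip=s['tool_pos']-[0,0,.178]; 
for c in('top','side'): print(proj(c,tip),[proj(c,tip+k*.046*R[:,2]) for k in(-1,1)])
E
```

```text
time: 3.55
tool_pos: [0.5836, 0.2984, 0.4043]
tcp_rot: [-1.112, 1.35, -1.351]
force: [0.6, -0.4, 0.1]
grip_width: 0.0917
[0.5836 0.2984 0.4043] [[-0.1922 -0.0005  0.9813]
 [-0.9813 -0.0008 -0.1922]
 [ 0.0009 -1.     -0.0003]] -11.083360315870118 [ 0.6129 -0.3638  0.0678]
[np.float64(237.38932493219238), np.float64(152.44861573985145)] [[np.float64(233.50920369639823), np.float64(168.56332963314694)], [np.float64(241.23335828345813), np.float64(136.48378013613737)]]
[np.float64(226.5801103906587), np.float64(173.340095253017)] [[np.float64(236.14501811759368), np.float64(181.6693686982551)], [np.float64(217.50310967276783), np.float64(165.43569897441722)]]
```

View pics/t1.png

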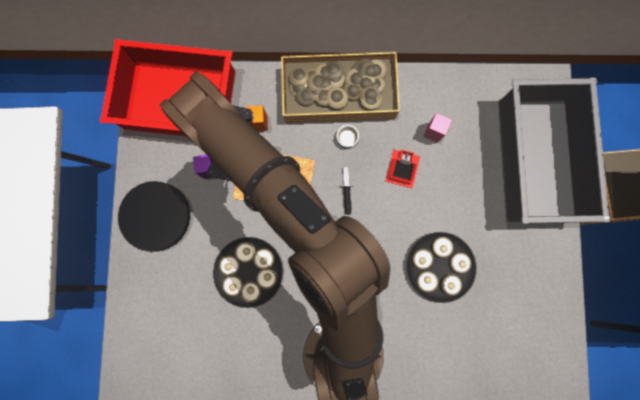

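View pics/s1.png

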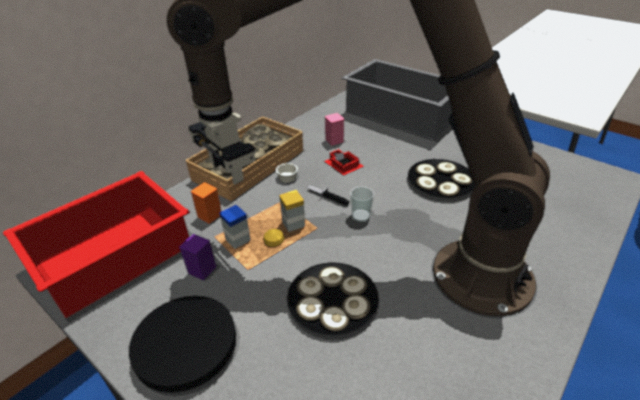

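```bash
python3 - <<'E'
import cv2
im=cv2.imread('pics/s1.png')
for (x,y) in((236.1,181.7),(217.5,165.4)): im[int(round(y)),int(round(x))]=(0,0,255)
cv2.imwrite('pics/c5.png',cv2.resize(im[105:255,180:280],None,fx=4,fy=4,interpolation=cv2.INTER_NEAREST))
E
```

```text
(no output)
```

View pics/c5.png

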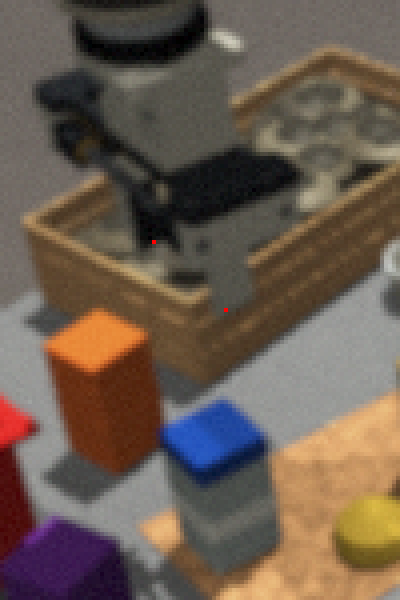

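```bash
python3 -m crank '[[[0,0.05,-0.6,0,0,0],[0,0,-0.6,0,0,0],[0,0,-0.6,0,0,0],[0,0,-0.5,0,0,0],[0,0,-0.4,0,0,0],[0,0,-0.17,0,0,0],[0,0,0,0,0,0]]]'
python3 - <<'E'
from h import *
s=manip.observe();print(s['tool_pos'],s['force'])
im=save('side','s2.png')
cv2.imwrite('pics/c6.png',cv2.resize(cv2.cvtColor(im,4)[140:270,180:280],None,fx=4.5,fy=4.5,interpolation=3))
E
```

```text
time: 4.53
tool_pos: [0.5837, 0.301, 0.2326]
tcp_rot: [-1.112, 1.351, -1.351]
force: [-0.1, 0.3, 0.2]
grip_width: 0.0916
[0.58369934 0.30104211 0.23259245] [-0.09907187  0.34212081  0.18196309]
```

View pics/c6.png

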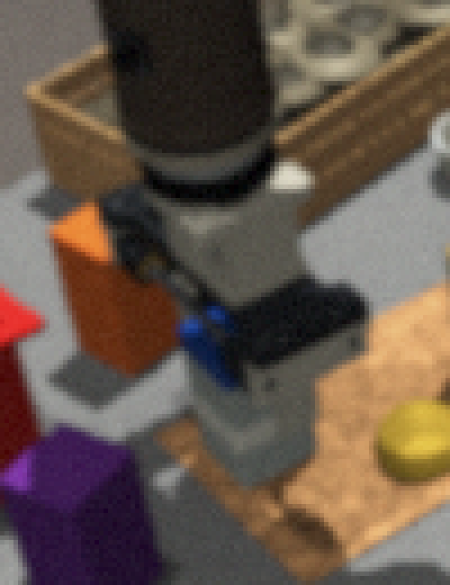

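```bash
python3 -m crank '[[[0,0,0,0,0,0],[0,0,0,0,0,0],[0,0,0,0,0,0],[0,0,0,0,0,0],[0,0,0,0,0,0],[0,0,0,0,0,0],[0,0,0,0,0,0],[0,0,0,0,0,0]]]' 1 30
python3 -m crank '[[[0,0,0.1,0,0,0],[0,0,0.2,0,0,0],[0,0,0.3,0,0,0],[0,0,0.4,0,0,0],[0,0,0,0,0,0],[0,0,0,0,0,0],[0,0,0,0,0,0],[0,0,0,0,0,0]]]' 
python3 - <<'E'
from h import *
s=manip.observe();print(s['tool_pos'],s['force'],s['wrist_torque'])
im=save('side','s3.png')
for i in range(8):
    vision.grab_frame('side'); s=manip.observe(); print(s['time'],s['force'],s['joint_torque'][[1,3,5]])
cv2.imwrite('pics/c7.png',cv2.resize(cv2.cvtColor(im,4)[120:260,180:310],None,fx=4.2,fy=4.2,interpolation=3))
E
```

```text
time: 5.58
tool_pos: [0.5839, 0.3016, 0.2327]
tcp_rot: [-1.111, 1.35, -1.351]
force: [3.6, -0.8, 3.6]
grip_width: 0.0537
time: 6.58
tool_pos: [0.5834, 0.3016, 0.2917]
tcp_rot: [-1.113, 1.35, -1.35]
force: [0.4, 1.0, -4.9]
grip_width: 0.0541
[0.58336929 0.30159786 0.29171786] [ 0.39675456  0.96235638 -4.87475794] [-0.04629318 -0.07993253 -0.01762502]
6.675 [-0.13567709 -0.28893247 -5.03329789] [-7.78407168e+01 -2.90293944e+01 -3.87614931e-02]
6.725 [ 0.66771198 -0.1827116  -3.98920036] [-7.78029799e+01 -2.90358710e+01 -4.10588435e-02]
6.775 [ 0.45871209 -0.15331338 -4.86157918] [-7.77850485e+01 -2.90469468e+01 -4.32140089e-02]
6.825 [-0.29447147 -0.4969975  -4.0940444 ] [-7.77813935e+01 -2.90592813e+01 -4.51196067e-02]
6.875 [-0.28979723  0.353066   -3.96078145] [-7.77872872e+01 -2.90714836e+01 -4.64564748e-02]
6.925 [ 0.44715459 -0.07986006 -4.02607949] [-7.77980447e+01 -2.90820193e+01 -4.74395603e-02]
6.975 [-0.28601202  0.75403035 -4.39259911] [-7.78098321e+01 -2.90906042e+01 -4.81360510e-02]
7.025 [ 1.04785497 -0.40066759 -5.00845556] [-7.78233576e+01 -2.90973544e+01 -4.86247335e-02]
```

View pics/c7.png

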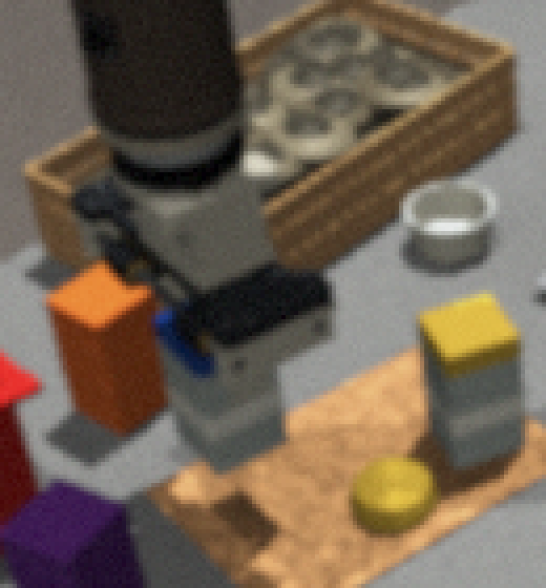

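Blue lifted 59 mm; about 4.45 N (0.45 kg). Now standing it back.

```bash
python3 -m crank '[[[0,0,-0.3,0,0,0],[0,0,-0.3,0,0,0],[0,0,-0.2,0,0,0],[0,0,-0.1,0,0,0],[0,0,-0.08,0,0,0],[0,0,0,0,0,0]]]'
python3 -m crank '[[[0,0,0,0,0,0],[0,0,0,0,0,0],[0,0,0,0,0,0],[0,0,0,0,0,0],[0,0,0,0,0,0],[0,0,0,0,0,0]]]' 0
python3 -m crank '[[[0,0,0.2,0,0,0],[0,0,0.5,0,0,0],[0,0,0.7,0,0,0],[0,0,0.7,0,0,0],[0,0,0.5,0,0,0],[0,0,0.3,0,0,0],[0,0,0,0,0,0]]]'
```

```text
time: 7.78
tool_pos: [0.5836, 0.3018, 0.2337]
tcp_rot: [-1.112, 1.35, -1.35]
force: [-0.1, 0.1, -3.8]
grip_width: 0.0538
time: 8.52
tool_pos: [0.5836, 0.3017, 0.2337]
tcp_rot: [-1.112, 1.35, -1.35]
force: [0.0, 0.3, 0.1]
grip_width: 0.0918
time: 9.4
tool_pos: [0.5837, 0.3019, 0.409]
tcp_rot: [-1.109, 1.349, -1.35]
force: [-0.9, -0.2, -0.2]
grip_width: 0.0918
```

```bash
python3 -m crank '[[[-0.32,-0.6,0,0,0,-0.34],[-0.32,-0.6,0,0,0,-0.34],[-0.32,-0.6,0,0,0,-0.34],[-0.31,-0.6,0,0,0,-0.32],[0,0,-0.6,0,0,0],[0,0,-0.4,0,0,0],[0,0,0,0,0,0]]]'
python3 - <<'E'
from h import *
np.set_printoptions(precision=4,suppress=True)
s=manip.observe();R=Ro.from_rotvec(s['tcp_rot']).as_matrix();print(s['tool_pos'],R[:,1],np.degrees(np.arctan2(R[1,2],R[0,2])),s['force'])
im=save('side','s4.png')
try:
  for v in (90,105): print('Bs',rect('side',im,(100,120,v),(125,255,255),(215,200,252,232),.103))
except Exception as e: print(e)
cv2.imwrite('pics/c8.png',cv2.resize(cv2.cvtColor(im,4)[110:260,200:330],None,fx=4,fy=4,interpolation=3))
E
```

```text
time: 10.28
tool_pos: [0.5064, 0.157, 0.3451]
tcp_rot: [-0.982, 1.519, -1.516]
force: [0.3, -0.2, 0.5]
grip_width: 0.0916
[0.5064 0.157  0.3451] [-0.0053 -0.0018 -1.    ] -24.46135426161209 [ 0.3255 -0.1862  0.4912]
Bs ((578.184814453125, 307.1019592285156), (55.09323501586914, 56.70977783203125), 77.9590835571289)
Bs ((578.7786865234375, 306.4453125), (53.991397857666016, 55.56278610229492), 78.3985366821289)
```

View pics/c8.png

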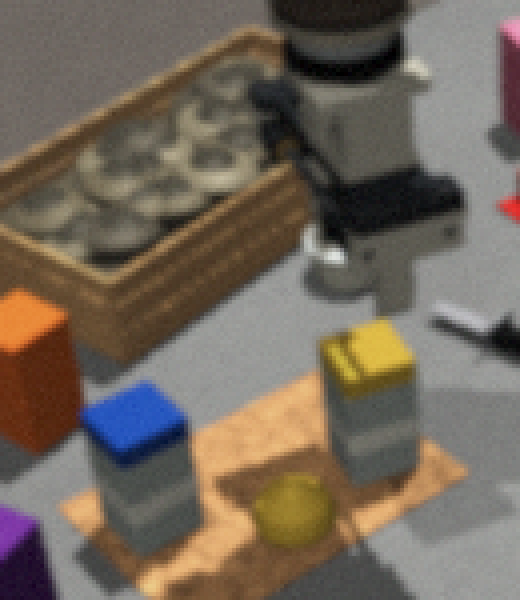

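```bash
python3 -m crank '[[[0.08,-0.05,0,0,0,0],[0,0,-0.5,0,0,0],[0,0,-0.5,0,0,0],[0,0,-0.5,0,0,0],[0,0,-0.37,0,0,0],[0,0,0,0,0,0]]]'
python3 -m crank '[[[0,0,0,0,0,0],[0,0,0,0,0,0],[0,0,0,0,0,0],[0,0,0,0,0,0],[0,0,0,0,0,0],[0,0,0,0,0,0],[0,0,0,0,0,0],[0,0,0,0,0,0]]]' 1 30
python3 -m crank '[[[0,0,0.1,0,0,0],[0,0,0.2,0,0,0],[0,0,0.3,0,0,0],[0,0,0.3,0,0,0],[0,0,0,0,0,0],[0,0,0,0,0,0],[0,0,0,0,0,0]]]' 
python3 - <<'E'
from h import *
s=manip.observe();print(s['tool_pos'],s['force'],s['wrist_torque'])
im=save('side','s5.png'); F=[]
for i in range(8):
    vision.grab_frame('side'); F.append(manip.observe()['force'])
print(np.mean(F,0))
cv2.imwrite('pics/c9.png',cv2.resize(cv2.cvtColor(im,4)[130:260,200:330],None,fx=4,fy=4,interpolation=3))
E
```

```text
time: 11.08
tool_pos: [0.5123, 0.1545, 0.2349]
tcp_rot: [-0.978, 1.517, -1.517]
force: [0.8, 0.4, 0.4]
grip_width: 0.092
time: 12.08
tool_pos: [0.5121, 0.1549, 0.2358]
tcp_rot: [-0.976, 1.516, -1.516]
force: [-2.6, -1.3, 6.1]
grip_width: 0.0539
time: 12.95
tool_pos: [0.5119, 0.1546, 0.2888]
tcp_rot: [-0.977, 1.517, -1.516]
force: [0.3, 1.2, -2.0]
grip_width: 0.0539
[0.5118941  0.15455734 0.288822  ] [ 0.26371018  1.16343657 -2.01572576] [-0.01158084 -0.02399752  0.05298429]
[-0.15381175  0.03068032 -2.10640086]
```

View pics/c9.png

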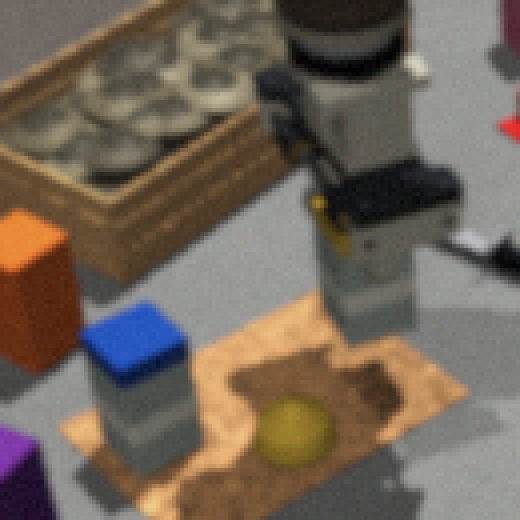

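Yellow weighs about 2.1 N and blue about 4.45 N, so blue is the heavier. I'm returning yellow to the mat, then going back to blue.

```bash
python3 -m crank '[[[0,0,-0.3,0,0,0],[0,0,-0.3,0,0,0],[0,0,-0.15,0,0,0],[0,0,-0.08,0,0,0],[0,0,-0.05,0,0,0],[0,0,0,0,0,0]]]'
python3 -m crank '[[[0,0,0,0,0,0],[0,0,0,0,0,0],[0,0,0,0,0,0],[0,0,0,0,0,0],[0,0,0,0,0,0],[0,0,0,0,0,0]]]' 0
python3 -m crank '[[[0,0,0.2,0,0,0],[0,0,0.5,0,0,0],[0,0,0.7,0,0,0],[0,0,0.7,0,0,0],[0.3,0.6,0.3,0,0,0.34],[0.3,0.6,0,0,0,0.34],[0.3,0.6,0,0,0,0.34],[0.29,0.65,0,0,0,0.32],[0,0,-0.6,0,0,0],[0,0,-0.4,0,0,0],[0,0,0,0,0,0]]]'
python3 - <<'E'
from h import *
np.set_printoptions(precision=4,suppress=True)
s=manip.observe();R=Ro.from_rotvec(s['tcp_rot']).as_matrix();print(s['tool_pos'],R[:,1],np.degrees(np.arctan2(R[1,2],R[0,2])),s['force'])
im=save('side','s6.png')
cv2.imwrite('pics/c10.png',cv2.resize(cv2.cvtColor(im,4)[110:260,200:330],None,fx=4,fy=4,interpolation=3))
E
```

```text
time: 14.15
tool_pos: [0.5123, 0.1548, 0.2369]
tcp_rot: [-0.976, 1.516, -1.516]
force: [-0.2, -0.3, -2.4]
grip_width: 0.0538
time: 14.9
tool_pos: [0.5122, 0.1547, 0.2368]
tcp_rot: [-0.976, 1.516, -1.516]
force: [0.3, 0.2, -0.5]
grip_width: 0.0917
time: 16.27
tool_pos: [0.5831, 0.3012, 0.3195]
tcp_rot: [-1.115, 1.351, -1.35]
force: [0.2, -0.3, -0.1]
grip_width: 0.0918
[0.5831 0.3012 0.3195] [-0.003  -0.0018 -1.    ] -11.056012963561072 [ 0.1929 -0.2951 -0.1043]
```

View pics/c10.png

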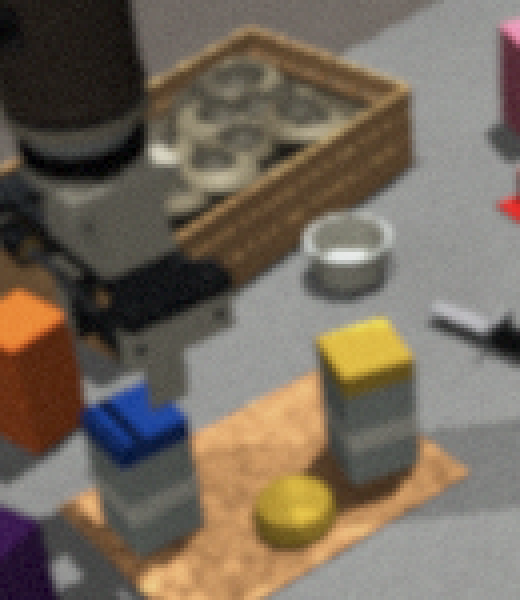

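```bash
python3 -m crank '[[[0,-0.03,-0.5,0,0,0],[0,0,-0.5,0,0,0],[0,0,-0.3,0,0,0],[0,0,-0.15,0,0,0],[0,0,0,0,0,0]]]'
python3 -m crank '[[[0,0,0,0,0,0],[0,0,0,0,0,0],[0,0,0,0,0,0],[0,0,0,0,0,0],[0,0,0,0,0,0],[0,0,0,0,0,0],[0,0,0,0,0,0],[0,0,0,0,0,0]]]' 1 50
python3 -m crank '[[[0,0,0.2,0,0,0],[0,0,0.5,0,0,0],[0,0,0.5,0,0,0],[0,0,0.5,0,0,0],[0,0,0,0,0,0]]]'
python3 - <<'E'
from h import *
np.set_printoptions(precision=4,suppress=True)
s=manip.observe();R=Ro.from_rotvec(s['tcp_rot']).as_matrix();print(s['tool_pos'],R[:,1],np.degrees(np.arctan2(R[1,2],R[0,2])),s['force'])
E
```

```text
time: 16.95
tool_pos: [0.5837, 0.3001, 0.2342]
tcp_rot: [-1.111, 1.35, -1.35]
force: [0.2, 0.5, -0.2]
grip_width: 0.0916
time: 17.95
tool_pos: [0.5836, 0.3, 0.2339]
tcp_rot: [-1.111, 1.35, -1.35]
force: [-2.1, 0.3, 2.3]
grip_width: 0.0539
time: 18.58
tool_pos: [0.584, 0.3005, 0.3382]
tcp_rot: [-1.107, 1.349, -1.35]
force: [-0.8, 0.5, -4.6]
grip_width: 0.0537
[0.584  0.3005 0.3382] [ 0.0037  0.0023 -1.    ] -11.07051723697521 [-0.8076  0.5232 -4.5783]
```

```bash
python3 -m crank '[[[0,0,0.6,0,0,0],[0,-0.6,0,0,0,-0.1],[0,-0.82,0,0,0,-0.03],[0,-0.82,0,0,0,-0.03],[0.01,-0.82,0,0,0,-0.03],[0.01,-0.82,0,0,0,-0.03],[0.01,-0.82,0,0,0,-0.03],[0.01,-0.82,0,0,0,-0.03],[0.01,-0.82,0,0,0,-0.03],[0.01,-0.82,0,0,0,0],[0.01,-0.82,0,0,0,0]]]'
python3 -m crank '[[[0,0,-0.3,0,0,0],[0,0,-0.3,0,0,0],[0,0,-0.3,0,0,0],[0,0,0,0,0,0],[0,0,0,0,0,0]]]'
python3 - <<'E'
from h import *
np.set_printoptions(precision=4,suppress=True)
s=manip.observe();R=Ro.from_rotvec(s['tcp_rot']).as_matrix();print(s['tool_pos'],R[:,1],np.degrees(np.arctan2(R[1,2],R[0,2])),s['force'])
im=save('side','s7.png')
cv2.imwrite('pics/c11.png',cv2.resize(cv2.cvtColor(im,4)[50:200,290:400],None,fx=4,fy=4,interpolation=3))
im=save('top','t7.png')
E
```

```text
time: 19.95
tool_pos: [0.5871, -0.1805, 0.37]
tcp_rot: [-1.084, 1.391, -1.388]
force: [0.1, -0.5, -3.2]
grip_width: 0.0538
time: 20.58
tool_pos: [0.5881, -0.1782, 0.318]
tcp_rot: [-1.082, 1.388, -1.388]
force: [1.3, 1.0, -4.5]
grip_width: 0.0536
[ 0.5881 -0.1782  0.318 ] [ 0.0005  0.0001 -1.    ] -14.106178853856717 [ 1.3499  0.9959 -4.4691]
```

View pics/c11.png

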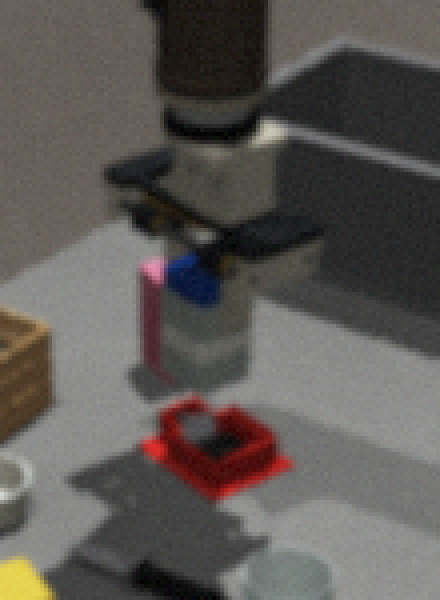

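View pics/t7.png

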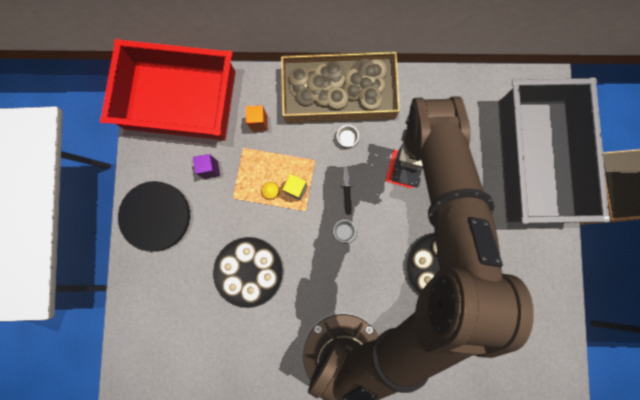

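```bash
python3 -m crank '[[[0,-0.2,0,0,0,0],[0,0,-0.35,0,0,0],[0,0,-0.35,0,0,0],[0,0,0,0,0,0],[0,0,0,0,0,0]]]'
python3 - <<'E'
from h import *
np.set_printoptions(precision=4,suppress=True)
s=manip.observe();R=Ro.from_rotvec(s['tcp_rot']).as_matrix();print(s['tool_pos'],R[:,1],np.degrees(np.arctan2(R[1,2],R[0,2])),s['force'])
im=save('side','s8.png')
cv2.imwrite('pics/c12.png',cv2.resize(cv2.cvtColor(im,4)[115:185,305:385],None,fx=8,fy=8,interpolation=3))
E
```

```text
time: 21.3
tool_pos: [0.5881, -0.1914, 0.2767]
tcp_rot: [-1.081, 1.388, -1.39]
force: [0.6, 0.1, -3.6]
grip_width: 0.0539
[ 0.5881 -0.1914  0.2767] [ 0.0012 -0.0004 -1.    ] -14.193813636783235 [ 0.6211  0.1046 -3.5803]
```

View pics/c12.png

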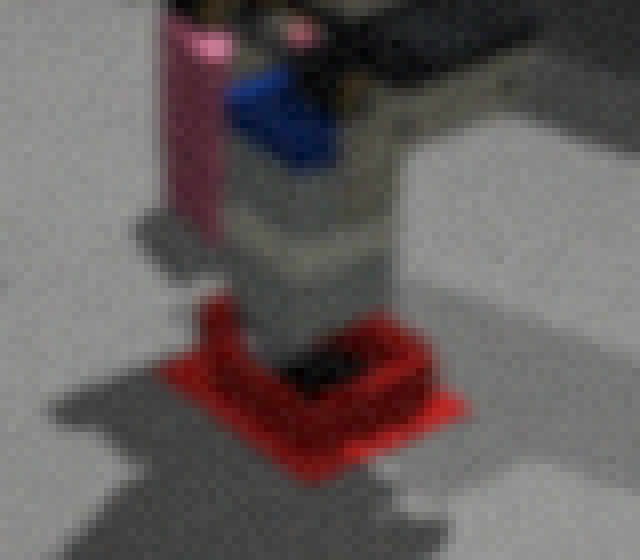

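```bash
cat > ov.py <<'E'
from h import *
def ov(src,out,hc,tc,zu,roi=(305,115,385,185),k=8,yaw=-14.2):
    im=cv2.imread('pics/'+src); x0,y0,x1,y1=roi
    im=cv2.resize(im[y0:y1,x0:x1],None,fx=k,fy=k,interpolation=3)
    a=np.radians(yaw);U=np.array([np.cos(a),np.sin(a),0]);V=np.array([-np.sin(a),np.cos(a),0])
    def P(c,u,v,z): 
        q=proj('side',np.array([c[0],c[1],0])+u*U+v*V+[0,0,z]); return (int((q[0]+.5-x0)*k),int((q[1]+.5-y0)*k))
    def poly(c,hx,hy,z,col):
        pts=[P(c,*p,z) for p in((-hx,-hy),(-hx,hy),(hx,hy),(hx,-hy))]
        cv2.polylines(im,[np.array(pts)],True,col,1)
    poly(hc,.055,.045,.002,(0,255,255)); poly(hc,.0285,.0295,.03,(0,255,0))
    poly(tc,.027,.027,zu,(255,255,0)); poly(tc,.027,.027,zu+.1,(255,255,0))
    for u,v in((-.027,-.027),(-.027,.027),(.027,.027)): cv2.line(im,P(tc,u,v,zu),P(tc,u,v,zu+.1),(255,255,0),1)
    cv2.imwrite('pics/'+out,im)
E
python3 - <<'E'
from ov import *
# side-cam holder centre estimated (.5836,-.1855) at z~.002
ov('s8.png','o1.png',(.5833,-.1858),(.5833,-.1868),.0458)
E
```

```text
(no output)
```

View pics/o1.png

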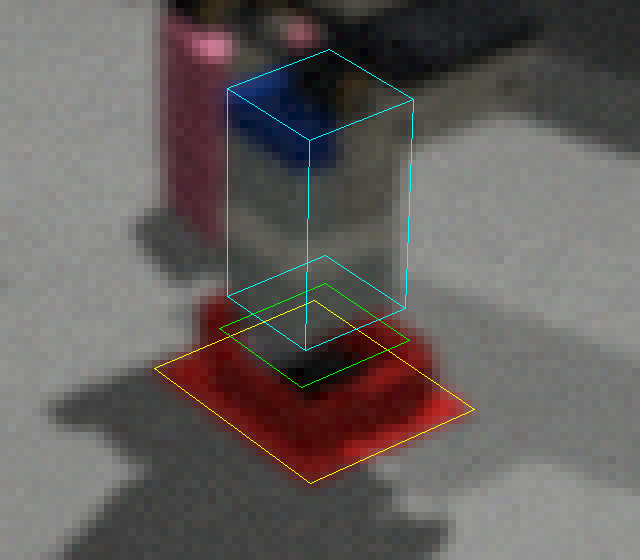

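```bash
python3 - <<'E'
from ov import *
im=cv2.imread('pics/s8.png').astype(float)[118:182,315:371]
im=np.clip((im-15)*2.2,0,255).astype(np.uint8)
cv2.imwrite('pics/c13.png',cv2.resize(im,None,fx=9,fy=9,interpolation=cv2.INTER_LANCZOS4))
E
```

```text
(no output)
```

View pics/c13.png

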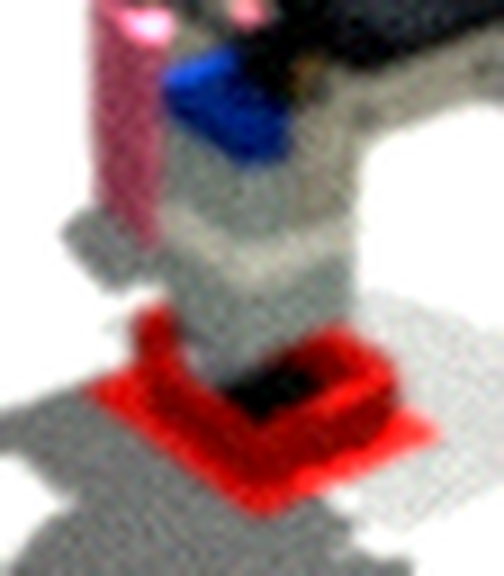

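```bash
python3 - <<'E'
from h import *
t=cv2.cvtColor(cv2.imread('pics/t7.png'),cv2.COLOR_BGR2RGB)
s=cv2.cvtColor(cv2.imread('pics/s8.png'),cv2.COLOR_BGR2RGB)
for v in (140,170,190): print('Y',rect('top',t,(24,140,v),(36,255,255),(278,170,308,205),.103))
for v in (110,130,150): print('Ys',rect('side',s,(22,140,v),(36,255,255),(275,185,312,215),.103))
cv2.imwrite('pics/c14.png',cv2.resize(cv2.imread('pics/t7.png')[135:200,370:440],None,fx=8,fy=8,interpolation=3))
E
```

```text
Y ((513.8085327148438, 151.68719482421875), (56.409934997558594, 56.20453643798828), 66.01176452636719)
Y ((514.3638916015625, 151.6756591796875), (55.9795036315918, 55.1802978515625), 66.01176452636719)
Y ((514.7549438476562, 151.69134521484375), (55.57484817504883, 54.46903991699219), 66.10285186767578)
Ys ((505.9147644042969, 161.20223999023438), (54.07699966430664, 56.49711227416992), 65.16807556152344)
Ys ((506.55413818359375, 160.34188842773438), (53.17313003540039, 54.502685546875), 65.36290740966797)
Ys ((507.1376647949219, 159.8447265625), (52.620670318603516, 53.15555953979492), 65.1355209350586)
```

View pics/c14.png

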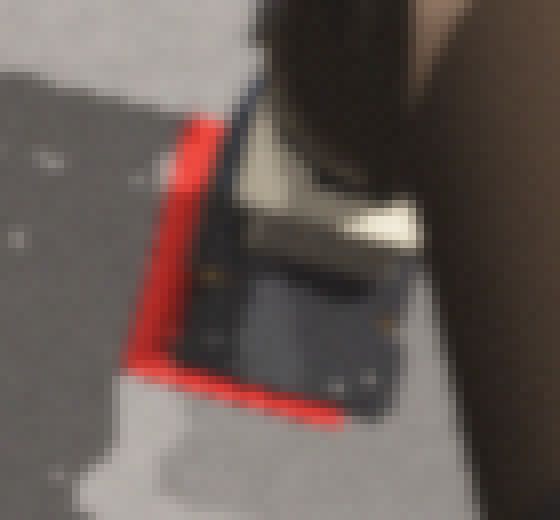

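```bash
python3 -m crank '[[[-0.025,0.04,0,0,0,0],[0,0,-0.14,0,0,0],[0,0,-0.1,0,0,0],[0,0,0,0,0,0],[0,0,0,0,0,0]]]'
python3 - <<'E'
from ov import *
np.set_printoptions(precision=4,suppress=True)
s=manip.observe();print(s['tool_pos'],s['force'],s['wrist_torque'])
im0=save('side','s9.png')
im=cv2.imread('pics/s9.png').astype(float)[118:182,315:371]
im=np.clip((im-15)*2.2,0,255).astype(np.uint8)
cv2.imwrite('pics/c15.png',cv2.resize(im,None,fx=9,fy=9,interpolation=cv2.INTER_LANCZOS4))
E
```

```text
time: 21.98
tool_pos: [0.5862, -0.1884, 0.2612]
tcp_rot: [-1.082, 1.389, -1.389]
force: [0.5, 0.3, -3.5]
grip_width: 0.0537
[ 0.5862 -0.1884  0.2612] [ 0.4839  0.2992 -3.5484] [ 0.0091 -0.1054  0.0156]
```

View pics/c15.png

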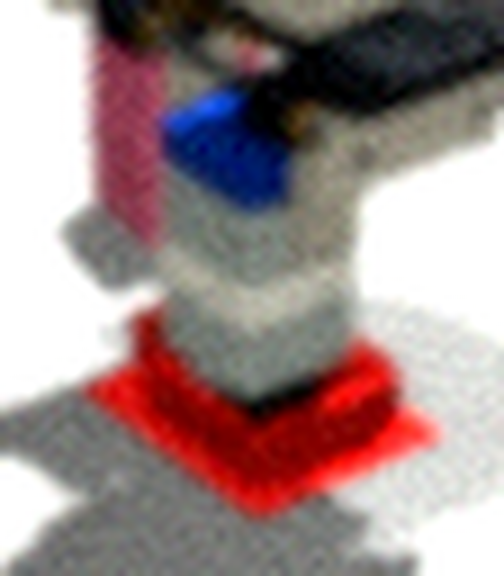

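```bash
python3 -m crank '[[[0,0,-0.04,0,0,0],[0,0,-0.04,0,0,0],[0,0,-0.04,0,0,0],[0,0,0,0,0,0]]]'; python3 - <<'E'
from h import *
s=manip.observe();print(s['tool_pos'],s['force'],s['wrist_torque'])
E
```

```text
time: 22.52
tool_pos: [0.5885, -0.1887, 0.2593]
tcp_rot: [-1.077, 1.382, -1.395]
force: [-7.7, 0.3, 35.1]
grip_width: 0.0536
[ 0.58850066 -0.1887411   0.25927081] [-7.69933668  0.26442904 35.08146982] [-0.15057318  1.0103808  -0.03921275]
```

```bash
python3 -m crank '[[[0,0,0.15,0,0,0],[0,0,0,0,0,0],[0,0,0,0,0,0],[0,0,0,0,0,0]]]'; python3 - <<'E'
from ov import *
np.set_printoptions(precision=4,suppress=True)
s=manip.observe();print(s['tool_pos'],s['force'],s['wrist_torque'],Ro.from_rotvec(s['tcp_rot']).as_matrix()[:,1])
save('side','s10.png')
im=cv2.imread('pics/s10.png').astype(float)[118:182,315:371]
im=np.clip((im-15)*2.2,0,255).astype(np.uint8)
cv2.imwrite('pics/c16.png',cv2.resize(im,None,fx=9,fy=9,interpolation=cv2.INTER_LANCZOS4))
E
```

```text
time: 23.02
tool_pos: [0.586, -0.1885, 0.2623]
tcp_rot: [-1.083, 1.39, -1.388]
force: [-0.3, 0.4, -4.3]
grip_width: 0.0536
[ 0.586  -0.1885  0.2623] [-0.3309  0.4038 -4.3451] [-0.0821 -0.0404 -0.0132] [-0.0013  0.0004 -1.    ]
```

View pics/c16.png

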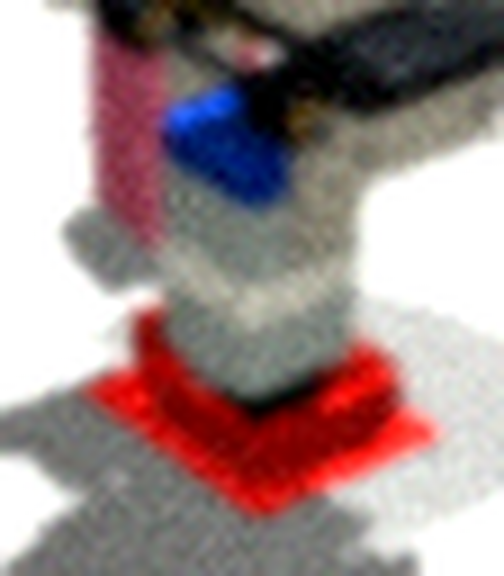

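```bash
python3 -m crank '[[[-0.055,0.015,0,0,0,0],[0,0,-0.03,0,0,0],[0,0,-0.03,0,0,0],[0,0,-0.02,0,0,0],[0,0,0,0,0,0]]]'; python3 - <<'E'
from h import *
s=manip.observe();print(s['tool_pos'],s['force'],s['wrist_torque'])
E
```

```text
time: 23.7
tool_pos: [0.5833, -0.1874, 0.2601]
tcp_rot: [-1.081, 1.387, -1.39]
force: [-5.6, 1.8, 14.3]
grip_width: 0.0538
[ 0.58327744 -0.18743933  0.26008329] [-5.57508014  1.77412288 14.32497137] [ 0.12830948  1.07582516 -0.07848535]
```

```bash
python3 -m crank '[[[0,0,0.08,0,0,0],[-0.05,0.012,0,0,0,0],[0,0,-0.03,0,0,0],[0,0,-0.03,0,0,0],[0,0,-0.02,0,0,0],[0,0,0,0,0,0]]]'; python3 - <<'E'
from h import *
s=manip.observe();print(s['tool_pos'],s['force'],s['wrist_torque'])
save('side','s11.png')
im=cv2.imread('pics/s11.png').astype(float)[118:182,315:371]
im=np.clip((im-15)*2.2,0,255).astype(np.uint8)
cv2.imwrite('pics/c17.png',cv2.resize(im,None,fx=9,fy=9,interpolation=cv2.INTER_LANCZOS4))
E
```

```text
time: 24.45
tool_pos: [0.58, -0.1868, 0.2581]
tcp_rot: [-1.082, 1.389, -1.389]
force: [0.3, 0.4, -4.8]
grip_width: 0.054
[ 0.57995588 -0.186829    0.25806316] [ 0.30456205  0.35228659 -4.76536765] [-0.04540334 -0.09771766  0.03859659]
```

View pics/c17.png

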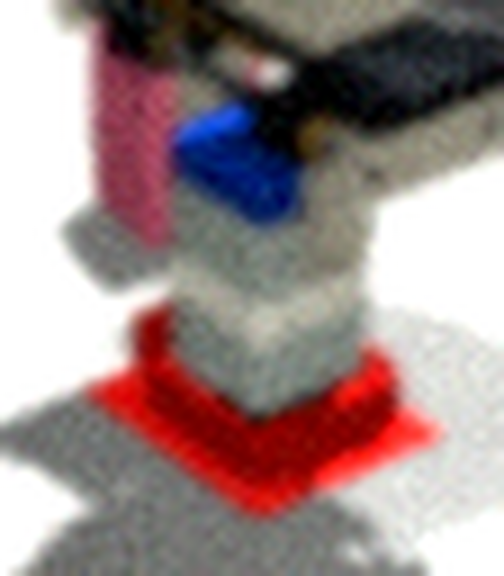

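```bash
python3 -m crank '[[[0,0,-0.025,0,0,0],[0,0,-0.025,0,0,0],[0,0,0,0,0,0]]]'; python3 - <<'E'
from h import *
s=manip.observe();print(s['tool_pos'],s['force'],s['wrist_torque'])
E
```

```text
time: 24.88
tool_pos: [0.5799, -0.1868, 0.2551]
tcp_rot: [-1.082, 1.389, -1.389]
force: [-0.3, 0.1, -3.9]
grip_width: 0.0539
[ 0.579861   -0.18681199  0.25514345] [-0.33788288  0.12610203 -3.93269936] [-0.00409844  0.03727887 -0.01563359]
```

```bash
python3 -m crank '[[[0,0,-0.025,0,0,0],[0,0,-0.025,0,0,0],[0,0,0,0,0,0]]]'; python3 - <<'E'
from h import *
s=manip.observe();print(s['tool_pos'],s['force'],s['wrist_torque'])
E
```

```text
time: 25.25
tool_pos: [0.5794, -0.1867, 0.2521]
tcp_rot: [-1.083, 1.39, -1.388]
force: [-5.2, 2.5, -0.2]
grip_width: 0.0537
[ 0.57938083 -0.18665712  0.25208716] [-5.22686345  2.54966466 -0.24746518] [ 0.35668073  1.18061573 -0.03196595]
```

```bash
python3 -m crank '[[[0,0,-0.025,0,0,0],[0,0,-0.025,0,0,0],[0,0,0,0,0,0]]]'; python3 - <<'E'
from h import *
s=manip.observe();print(s['tool_pos'],s['force'],s['wrist_torque'])
E
```

```text
time: 25.62
tool_pos: [0.5793, -0.1866, 0.2492]
tcp_rot: [-1.083, 1.39, -1.388]
force: [-5.9, 1.8, 1.6]
grip_width: 0.0537
[ 0.57933454 -0.18662651  0.24920104] [-5.88624219  1.76664595  1.57894104] [0.36175891 1.4623883  0.01898572]
```

```bash
python3 -m crank '[[[0,0,-0.025,0,0,0],[0,0,-0.025,0,0,0],[0,0,0,0,0,0]]]'; python3 -m crank '[[[0,0,-0.025,0,0,0],[0,0,-0.015,0,0,0],[0,0,0,0,0,0]]]'; python3 - <<'E'
from h import *
s=manip.observe();print(s['tool_pos'],s['force'],s['wrist_torque'])
E
```

```text
time: 26.0
tool_pos: [0.5793, -0.1866, 0.2462]
tcp_rot: [-1.084, 1.39, -1.388]
force: [-6.0, 1.4, 1.9]
grip_width: 0.054
time: 26.38
tool_pos: [0.5792, -0.1866, 0.2439]
tcp_rot: [-1.084, 1.391, -1.388]
force: [-7.1, 2.2, 2.3]
grip_width: 0.0538
[ 0.57922312 -0.18657048  0.24388144] [-7.05889536  2.19524603  2.26739125] [ 0.46982529  1.66843873 -0.04369946]
```

Smooth so far, with the force about constant. I'm continuing toward the floor, expected near TCP z 0.236.

```bash
python3 -m crank '[[[0,0,-0.025,0,0,0],[0,0,-0.025,0,0,0],[0,0,0,0,0,0]]]'; python3 -m crank '[[[0,0,-0.025,0,0,0],[0,0,-0.015,0,0,0],[0,0,0,0,0,0]]]'; python3 - <<'E'
from h import *
s=manip.observe();print(s['tool_pos'],s['force'],s['wrist_torque'])
E
```

```text
time: 26.75
tool_pos: [0.5787, -0.1865, 0.2401]
tcp_rot: [-1.085, 1.392, -1.387]
force: [-6.3, 2.3, -2.5]
grip_width: 0.0538
time: 27.12
tool_pos: [0.5787, -0.1866, 0.2377]
tcp_rot: [-1.085, 1.392, -1.387]
force: [-6.6, 0.9, -2.7]
grip_width: 0.0534
[ 0.57874542 -0.18659463  0.23771636] [-6.63766027  0.94634729 -2.72515026] [ 0.44909115  1.62535529 -0.01199933]
```

```bash
python3 -m crank '[[[0,0,-0.015,0,0,0],[0,0,-0.015,0,0,0],[0,0,0,0,0,0]]]'; python3 - <<'E'
from h import *
s=manip.observe();print(s['tool_pos'],s['force'],s['wrist_torque'])
E
```

```text
time: 27.5
tool_pos: [0.5788, -0.1866, 0.236]
tcp_rot: [-1.084, 1.392, -1.387]
force: [-6.9, 1.8, -0.7]
grip_width: 0.0538
[ 0.57882864 -0.18658096  0.23602393] [-6.92676803  1.77425412 -0.73945683] [0.45610616 1.56251729 0.06970186]
```

```bash
python3 -m crank '[[[0,0,-0.015,0,0,0],[0,0,0,0,0,0],[0,0,0,0,0,0]]]'; python3 -m crank '[[[0,0,-0.015,0,0,0],[0,0,0,0,0,0],[0,0,0,0,0,0]]]'; python3 - <<'E'
from h import *
s=manip.observe();print(s['tool_pos'],s['force'],s['wrist_torque'])
im0=save('side','s12.png')
im=cv2.imread('pics/s12.png').astype(float)[118:182,315:371]
im=np.clip((im-15)*2.2,0,255).astype(np.uint8)
cv2.imwrite('pics/c18.png',cv2.resize(im,None,fx=9,fy=9,interpolation=cv2.INTER_LANCZOS4))
E
```

```text
time: 27.88
tool_pos: [0.5788, -0.1866, 0.236]
tcp_rot: [-1.085, 1.391, -1.388]
force: [-9.7, 1.4, 5.6]
grip_width: 0.054
time: 28.25
tool_pos: [0.5788, -0.1865, 0.2359]
tcp_rot: [-1.085, 1.391, -1.388]
force: [-13.1, 1.9, 16.3]
grip_width: 0.0537
[ 0.57876818 -0.18650752  0.23590241] [-13.07371365   1.90079614  16.30740734] [0.83955523 3.06682789 0.08671916]
```

View pics/c18.png

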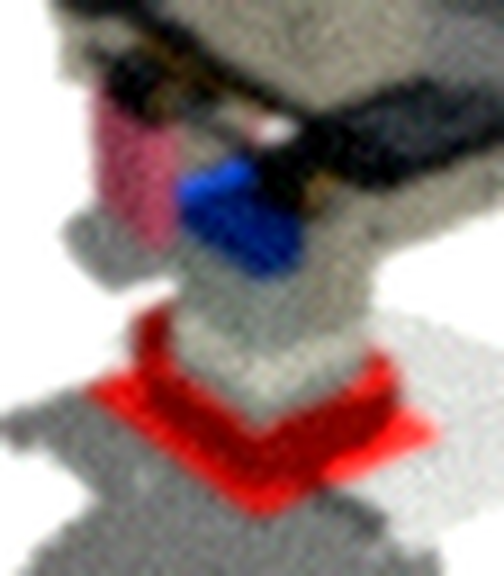

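```bash
python3 -m crank '[[[0,0,0,0,0,0],[0,0,0,0,0,0]]]'; python3 -m crank '[[[0,0,0,0,0,0],[0,0,0,0,0,0],[0,0,0,0,0,0],[0,0,0,0,0,0],[0,0,0,0,0,0],[0,0,0,0,0,0]]]' 0; python3 -m crank '[[[0,0,0.1,0,0,0],[0,0,0.3,0,0,0],[0,0,0.6,0,0,0],[0,0,0.8,0,0,0],[0,0,0.8,0,0,0],[0,0,0.4,0,0,0],[0,0,0,0,0,0]]]'; python3 - <<'E'
from ov import *
s=manip.observe();print(s['tool_pos'],s['force'],s['wrist_torque'])
save('side','s13.png'); 
im=cv2.imread('pics/s13.png').astype(float)[90:270,200:390]
cv2.imwrite('pics/c19.png',cv2.resize(np.clip(im*1.5,0,255).astype(np.uint8),None,fx=4,fy=3.2,interpolation=3))
ov('s13.png','o2.png',(.5833,-.1858),(.5820,-.1855),.005)
E
```

```text
time: 28.55
tool_pos: [0.5788, -0.1865, 0.2359]
tcp_rot: [-1.085, 1.391, -1.388]
force: [-13.1, 3.0, 16.4]
grip_width: 0.054
time: 29.3
tool_pos: [0.58, -0.1868, 0.2349]
tcp_rot: [-1.082, 1.389, -1.389]
force: [-0.7, 0.1, -0.5]
grip_width: 0.0921
time: 30.18
tool_pos: [0.5803, -0.1866, 0.4185]
tcp_rot: [-1.079, 1.384, -1.392]
force: [-0.7, -0.9, -1.0]
grip_width: 0.0919
[ 0.58034636 -0.18657879  0.4185005 ] [-0.67264883 -0.91020427 -1.0458333 ] [-0.10391107 -0.08854221 -0.00969349]
```

View pics/c19.png

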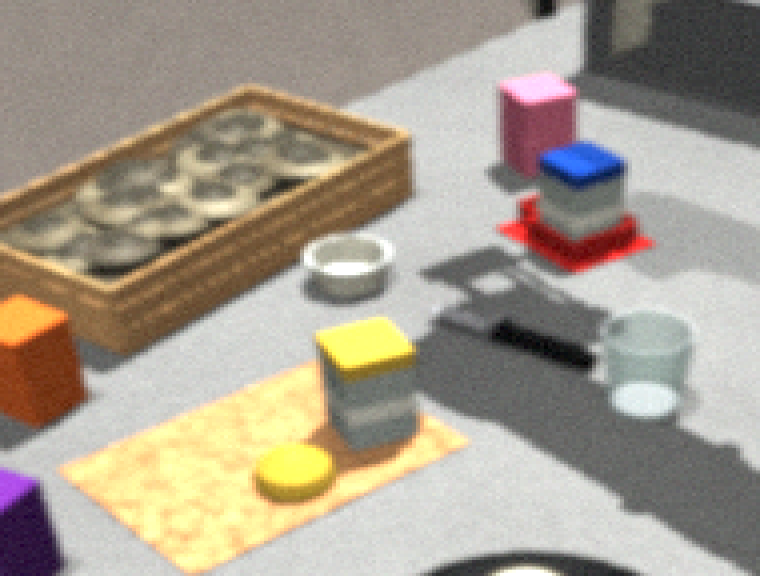

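View pics/o2.png

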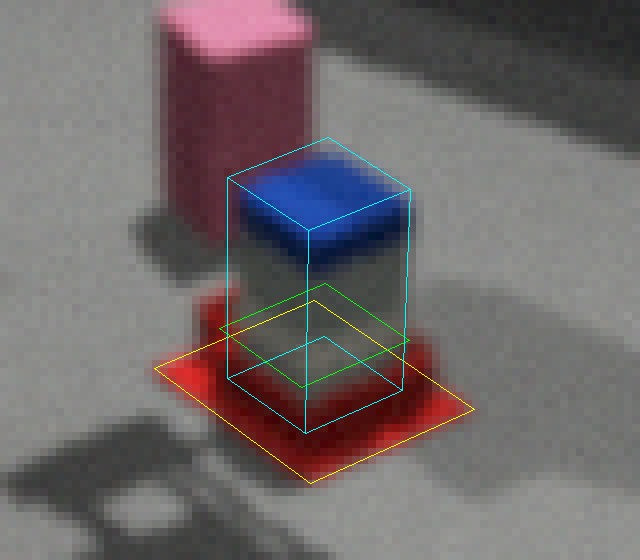

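Blue stopped hard exactly at the predicted home height (TCP z 0.2359), and yellow stands on the mat. As an independent check of seating height, I'll press the lid lightly with closed fingertips; contact should come at TCP z of about 0.283.

```bash
python3 -m crank '[[[0,0,-0.6,0,0,0],[0,0,-0.6,0,0,0],[0,0,-0.4,0,0,0],[0,0,-0.35,0,0,0],[0,0,-0.2,0,0,0],[0,0,0,0,0,0],[0,0,0,0,0,0],[0,0,0,0,0,0]]]' 1 20; python3 - <<'E'
from h import *
s=manip.observe();print(s['tool_pos'],s['force'])
E
```

```text
time: 31.22
tool_pos: [0.58, -0.1868, 0.2864]
tcp_rot: [-1.082, 1.389, -1.389]
force: [0.6, -0.2, -0.1]
grip_width: 0.0162
[ 0.58000527 -0.18682083  0.28635608] [ 0.61262483 -0.18051575 -0.12343219]
```

```bash
python3 -m crank '[[[0,0,-0.02,0,0,0],[0,0,-0.015,0,0,0],[0,0,0,0,0,0],[0,0,0,0,0,0]]]';  python3 -m crank '[[[0,0,-0.02,0,0,0],[0,0,0,0,0,0],[0,0,0,0,0,0]]]'
```

```text
time: 31.72
tool_pos: [0.58, -0.1869, 0.2839]
tcp_rot: [-1.082, 1.389, -1.389]
force: [-0.1, -0.7, 0.6]
grip_width: 0.0003
time: 32.1
tool_pos: [0.5801, -0.1868, 0.2834]
tcp_rot: [-1.082, 1.388, -1.39]
force: [-1.6, 0.3, 6.9]
grip_width: 0.0003
```

```bash
python3 -m crank '[[[0,0,-0.012,0,0,0],[0,0,0,0,0,0],[0,0,0,0,0,0]]]'; python3 -m crank '[[[0,0,0.1,0,0,0],[0,0,0.4,0,0,0],[0,0,0.7,0,0,0],[0,0,0.7,0,0,0],[0,0,0.4,0,0,0],[-0.4,-0.8,0,0,0,0],[-0.4,-0.8,0,0,0,0],[-0.4,-0.8,0,0,0,0],[-0.4,-0.8,0,0,0,0],[-0.4,-0.6,0,0,0,0],[0,0,0,0,0,0],[0,0,0,0,0,0]]]' 0
python3 - <<'E'
from h import *
s=manip.observe();print(s['tool_pos'],s['force'])
a=save('top','t14.png');save('side','s14.png')
for v in (110,130,150): print('B',rect('top',a,(100,120,v),(125,255,255),(385,145,425,190),.105))
for v in (140,170,190): print('Y',rect('top',a,(24,140,v),(36,255,255),(278,170,308,205),.103))
c=cv2.imread('pics/t14.png')[120:220,220:430]
cv2.imwrite('pics/c20.png',cv2.resize(c,None,fx=3.8,fy=3.8,interpolation=3))
E
```

```text
time: 32.48
tool_pos: [0.5801, -0.1868, 0.2834]
tcp_rot: [-1.081, 1.388, -1.39]
force: [-3.6, 1.0, 12.5]
grip_width: 0.0005
time: 33.98
tool_pos: [0.4603, -0.4142, 0.4199]
tcp_rot: [-1.081, 1.389, -1.388]
force: [0.6, 0.4, -0.6]
grip_width: 0.0914
[ 0.46031104 -0.41424729  0.41989102] [ 0.59161531  0.40535515 -0.58613645]
B ((579.7083740234375, -183.32794189453125), (52.3913459777832, 55.33793640136719), 75.64090728759766)
B ((579.9497680664062, -183.7105712890625), (51.76721954345703, 54.607261657714844), 75.34719848632812)
B ((580.20068359375, -184.1979522705078), (50.95112609863281, 53.85975646972656), 75.2889404296875)
Y ((513.8231811523438, 151.69021606445312), (56.59105682373047, 56.15520477294922), 66.2886962890625)
Y ((514.3662109375, 151.68429565429688), (56.16506576538086, 55.15593338012695), 66.2886962890625)
Y ((514.7691650390625, 151.72357177734375), (55.76887893676758, 54.449649810791016), 66.28894805908203)
```

View pics/c20.png

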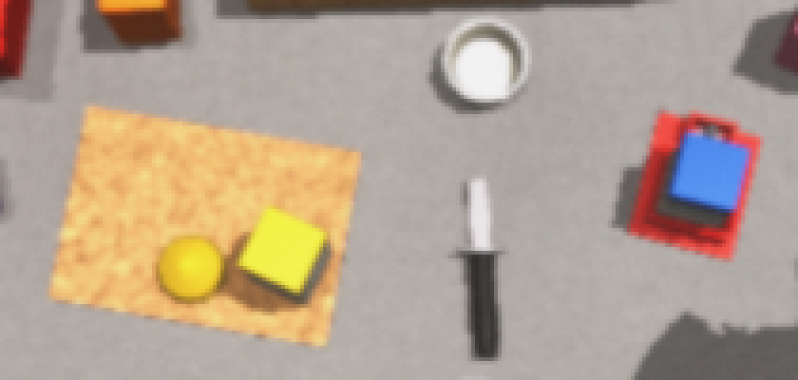

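View pics/s14.png

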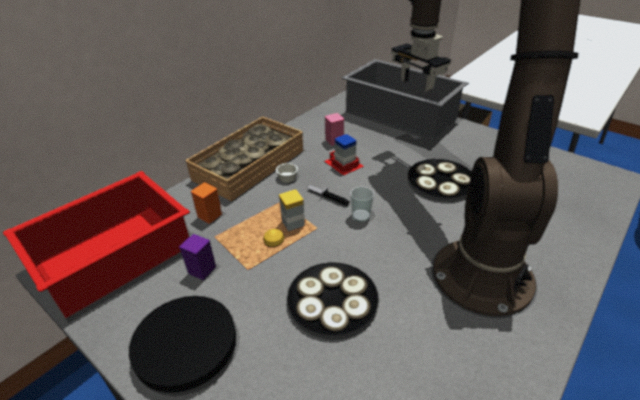

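```bash
python3 -c "
from cell import manip
print(manip.observe()['time'], manip.close_job())"
```

```text
the job is handed in; nothing more can be done
34.075 None
```

The blue-lidded tin was the heavier one; it is pressed home in the red holder, and the yellow-lidded one stands on the mat. I handed the job in at about 34 s with the gripper open and clear of everything; it reported no verdict.

- **Weighing:** I lifted blue 59 mm clear and felt about 4.45 N, then stood it back on the mat. I lifted yellow 53 mm and felt about 2.1 N, then returned it too.
- **Seating:** I pressed blue down to a hard stop at the predicted home height (flange z 0.2359 m) with about 16 N. After releasing it, I pressed the lid with closed fingertips at up to 12.5 N. That put the lid top at 0.1054 m, against 0.105 m expected.
- **Last pictures:** Both tins look upright, and the bystanders look unmoved.

**What failed or disagreed:**
- **Rim contact over the limit:** My first try at the holder caught the rim on the clip side and briefly reached a reading of 35 N (about 39 N on the rim with the tin's weight). That is over your 25 N no-forcing limit, though on the rim and not the pad. A second try reached about 14 N. I backed off both times and shifted toward -x.
- **Camera disagreement:** The two cameras disagreed by 5 to 12 mm, and my picture estimate of the well centre was about 8 mm from where the tin actually seated. I relied on the contact forces and heights instead, so I could not confirm from the pictures that the tin is within 5 mm of the well's centre.

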